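# Change of colour at the fan painter's bench

## Robot

A 7-joint arm with a two-finger parallel gripper is mounted at the origin on the work surface. World frame = base frame: x ahead of the robot, y to its left, z up, the work surface at z = 0. Lengths are in mm, angles in rad, forces in N, time in s.
With the tool pointing down it reaches from about 400 to 900 mm from the base axis. Payload 5.6 kg.
Tool frame: the origin (TCP) lies midway between the tips of the shut fingers; the grasp point (between the pads) lies 19 mm behind it; x points along the fingers, y is the direction in which the jaws open and shut, and the axes are right-handed (so a half turn about x gives the same grasp; the last joint's range is limited). The gripper opens to 92 mm and grips with 3 to 60 N. Pads are 20 mm wide; open, the fingers measure 128 mm over their backs; the gripper's body (75 mm by 189 mm) begins 69 mm behind the grasp point.
Start: joints at [-1.301, 0.468, -0.012, 1.603, 0.006, 1.071, -0.056], TCP at [200.062, 618.453, 214.592] pointing down, gripper open.
Joint ranges: [-2.53, 2.53], [-0.31, 2.02], [-1.57, 1.55], [0.28, 2.44], [-1.29, 4.43], [0.15, 1.84], [-2.92, 2.92]. Speed limits (rad/s): [2.57, 2.57, 3.14, 3.14, 3.14, 3.14, 3.14].

## Interface

Orientations are given as a rotation vector (axis times angle).
In Python, from cell import robot, grip, kin, viewer gives the robot as it stands. Calls block until the motion is done:
- robot.movep(position, orientation): joint-space move of the TCP to a pose.
- robot.servo_line(position, feed=150, rotation=None): straight line of the TCP; rotation=None keeps the orientation; feed is the mean speed in mm/s.
- robot.goto_joints(angles): joint-space move.
- grip(opening, newtons=None): opening from 0.0 (shut) to 1.0 (fully open); newtons is the grip in N (None keeps the last); returns when the fingers have stopped.
- robot.hold(seconds).
- kin.ik(position, orientation): joint angles nearest the present ones, or None.
- robot.observe(): the state.
- viewer.read_camera(name): name is "scene" or "top" or "wrist"; returns the picture (384x512x3 uint8, red, green, blue); there is no depth.
- viewer.camera_info(name): a dict with "camera_matrix" (3x3 intrinsics, pixels), "k1" (the pictures are not rectified: a ray, as slopes to the right and down, at radius r is drawn at 1 + k1 r^2 times it, then the intrinsics apply), "R" (3x3) and "t" (3): a world point X has camera coordinates R X + t. Camera axes: x right, y down, z forward; pixel columns grow to the right and rows downward; lengths in mm; the calibration is good to about 2 mm. A picture is of the moment at which its call begins: read the wrist's pose just before it. camera_info takes no time and is no camera call; for the wrist camera it gives the pose at the moment of the call.
A pose or a line that the arm cannot do raises robot.IKError and nothing moves.
- robot.job_done(): hands the job in, once; it reports no verdict.
Trained networks look in the newest picture that a camera, given by its name, has taken for a name from the list of things; names that differ only in an ending like _2 or _b are one class to them, and where a whole thing is asked for, a point or a joint stands for the part that bears it (a point fixed in the world has none). Each returns a list of dicts, best first, with "confidence" (0 to 1); they miss things now and then, are a little off and sometimes report something else, mostly with a low value. They report only what shows in the picture. A call takes as long as a camera call.
- viewer.silhouettes(name, camera): "mask" (384x512 bool, what is visible of it).
- viewer.pinpoint(name, camera): "at" ([x, y, z] in mm, in the coordinates of the camera as it stood for that picture, good to about 4 mm: a listed point, or the origin of a listed thing).
The state is a dict: "t": time; "joints": joint angles; "joint_velocities": joint speeds; "joint_torque": joint torques, N m; "tcp_pos": TCP position; "tcp_rot": TCP orientation; "contact_force": force on the tool from outside, world axes, zero at the start; "wrist_torque": the same for the moment, N m; "grip_width": opening from 0.0 (shut) to 1.0 (fully open).
Only numpy, scipy, OpenCV 4.12 (cv2) and the standard library are available. Lean on these libraries where they do the work, as an engineer would, in place of code of your own. Each camera call takes 0.05 s, during which the arm holds its last target.

## Task

The fan painter has finished with orange and wants green next. First push the orange bottle's cap fully down so that it is shut, then pull the green bottle's cap fully up so that it is open and let go of it; leave the blue cap open and the dark red cap shut, as they are.

Things in the scene. Friction and masses are not known exactly. Their poses are not given: they have to be found in the camera images.
- orange_grip (a point): Centre of the orange push-pull cap, open (up) at start. All 4 caps: upright cylinder 30 mm diameter, 34 mm tall, flat top 17 mm above this point. Slides vertically 18 mm and stays on its white neck; a detent (4 N to leave an end) snaps it to either end past mid-travel. Shut: point 163 mm above table, top 180; open: 181, top 198, more white neck showing.
- green_grip (a point): Centre of the green cap, shut (down) at start; sizes and heights as orange. All 4 bottles are fixed in a wooden rack (94 x 372 mm, 35 mm high), one straight row 90 mm apart, in any order of colours. Under a shut cap: neck 18 mm diameter, then white collar 27 mm diameter (top 140 mm above table), shoulder sloping from 132 mm at the collar to 110 mm at the 62 mm wide body.
- blue_grip (a point): Centre of the blue cap, open (up) at start, to be left open; sizes, heights and detent as orange.
- crimson_grip (a point): Centre of the dark red cap, shut (down) at start, to be left shut; sizes, heights and detent as orange.

How it is judged:
By the outcome, as a careful person would: the job done as asked, in the order asked, and still so for the second after the job is handed in, with the robot touching nothing.
It also fails if it takes over 37 s, if anything falls off the work surface, if the arm or the gripper's body presses on something with over 40 N, if the wrist force passes 120 N, or if a joint passes its speed limit or range.

## Working session

There is one attempt and no reset: what is moved stays moved. The work goes in short steps, each a Python script; the robot and the scene stay as the last script left them, time stands still between calls to the robot, and variables do not carry over. Pictures are saved under pics/ and viewed, and the job is handed in when it is done.

```bash
ls; mkdir -p pics; python3 - <<'E'
from cell import robot, grip, kin, viewer
import cv2,numpy as np
o=robot.observe();print(o)
for c in ("scene","top"):
    im=viewer.read_camera(c); cv2.imwrite(f"pics/{c}0.png",im[:,:,::-1])
    I=viewer.camera_info(c);print(c,I)
    R=np.array(I["R"]);t=np.array(I["t"])
    for n in ("orange_grip","green_grip","blue_grip","crimson_grip"):
        for d in viewer.pinpoint(n,c)[:2]:
            print(n,d["confidence"],R.T@(np.array(d["at"])-t))
print(robot.observe()["t"])
E
```

```text
pics
{'t': 0.0, 'joints': array([-1.30096479,  0.46837085, -0.01159655,  1.6036366 ,  0.00601855,
        1.07141539, -0.05628944]), 'joint_velocities': array([-3.93976804e-05,  9.74204865e-04, -2.98904423e-04,  2.01354124e-03,
        2.52483522e-03,  4.98301302e-04,  2.41148831e-04]), 'joint_torque': array([-9.76370793e-04, -5.20579934e+01, -1.29095139e-02, -2.43750858e+01,
       -5.67018776e-02,  1.71543192e-02,  1.59420483e-04]), 'tcp_pos': array([199.9325747 , 617.85884784, 213.63909684]), 'tcp_rot': array([ 0.24414861,  1.55694836, -0.2469713 ]), 'contact_force': array([ 0.61216424,  0.08388253, -0.29447965]), 'wrist_torque': array([-0.01118999, -0.05954239,  0.02638644]), 'grip_width': 0.9984982967900294}
scene {'camera_matrix': array([[356.06310012,   0.        , 258.29284225],
       [  0.        , 356.06310012, 199.64292754],
       [  0.        ,   0.        ,   1.        ]]), 'k1': 0.03769733881330877, 'R': array([[-0.06967101,  0.99756553, -0.00299315],
       [ 0.80342297,  0.05433285, -0.59292451],
       [-0.59131843, -0.04371441, -0.80525249]]), 't': array([   8.940
[... 304 characters left out ...]
579958,   0.        , 259.30180201],
       [  0.        , 369.58579958, 192.12816438],
       [  0.        ,   0.        ,   1.        ]]), 'k1': -0.08023026649297778, 'R': array([[-7.08214149e-04, -9.99744219e-01, -2.26052191e-02],
       [-9.85887878e-01,  4.48228068e-03, -1.67346949e-01],
       [ 1.67405468e-01,  2.21676940e-02, -9.85638880e-01]]), 't': array([ 54.80028705, 599.7764922 , 745.95812808])}
orange_grip 0.58 [583.42022209 -93.44472076 177.30064517]
green_grip 0.83 [582.9219198   86.19379036 159.95022675]
green_grip 0.3 [578.23231902 174.69828338 178.59486027]
blue_grip 0.75 [580.29978746 173.39700267 174.14826126]
crimson_grip 0.7 [583.38180968  -5.3159105  163.75327177]
0.5
```

View pics/scene0.png

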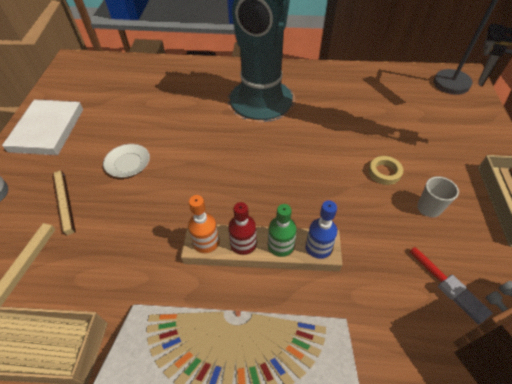

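View pics/top0.png

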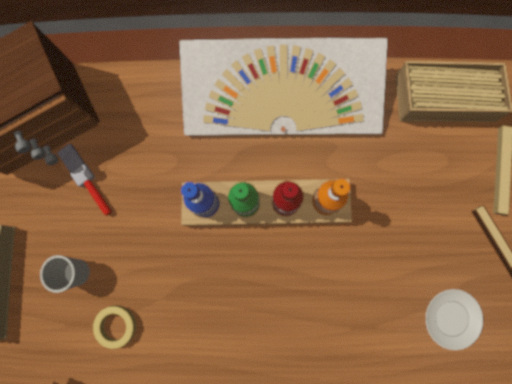

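```bash
cat > h.py <<'E'
from cell import robot, grip, kin, viewer
import cv2,numpy as np
from scipy.spatial.transform import Rotation as Ro
def rot(a=0): # jaws along world x rotated by a about z
    y=np.array([np.cos(a),np.sin(a),0]);x=np.array([0,0,-1.]);return Ro.from_matrix(np.c_[x,y,np.cross(x,y)]).as_rotvec()
def proj(I,X):
    X=np.atleast_2d(X);R,_=cv2.Rodrigues(np.array(I["R"]));return cv2.projectPoints(X.astype(float),R,np.array(I["t"],float),np.array(I["camera_matrix"]),np.array([I["k1"],0,0,0.]))[0][:,0]
E
python3 - <<'E'
from h import *
o=robot.observe()
print(Ro.from_rotvec(o["tcp_rot"]).as_matrix().round(2))
I=viewer.camera_info("scene");print(proj(I,[o["tcp_pos"],[200,618,350]]))
P=np.array([[585.0,-95.2],[584,-5.2],[583,84.8],[581.5,174.8]]);zt=[198,180,180,198]
th=np.linspace(0,2*np.pi,40)
for c in ("scene","top"):
    I=viewer.camera_info(c);im=cv2.imread(f"pics/{c}0.png");k=5
    im=cv2.resize(im,None,fx=k,fy=k,interpolation=cv2.INTER_CUBIC)
    for p,z in zip(P,zt):
        for zz in (z,z-34):
            q=proj(I,np.c_[p[0]+15*np.cos(th),p[1]+15*np.sin(th),0*th+zz])
            cv2.polylines(im,[((q+.5)*k).astype(int)],True,(255,255,255),1)
    u=proj(I,[583,40,170])[0]; x,y=(u*k).astype(int)
    cv2.imwrite(f"pics/{c}_ov.png",im[max(0,y-180):y+180,x-400:x+400])
for a in (0,np.pi):
  for p in P[[0,2]]:
    q=kin.ik([*p,300],rot(a));print(a,None if q is None else q.round(2))
E
```

```text
[[ 0.    0.31  0.95]
 [-0.    0.95 -0.31]
 [-1.   -0.    0.  ]]
[[503.26088429  87.5657592 ]
 [538.83158585  34.17346013]]
0 [-0.5   0.35  0.79  1.69 -0.26  1.21  0.35]
0 [-0.67  0.31  0.6   1.69 -0.19  1.2  -0.03]
3.141592653589793 [-0.8   0.6   1.36  1.7  -0.6   1.34 -2.48]
3.141592653589793 [ 0.67  0.66 -1.32  1.61  0.64  1.39  2.42]
```

```bash
ls pics
```

```text
scene0.png
scene_ov.png
top0.png
top_ov.png
```

View pics/scene_ov.png

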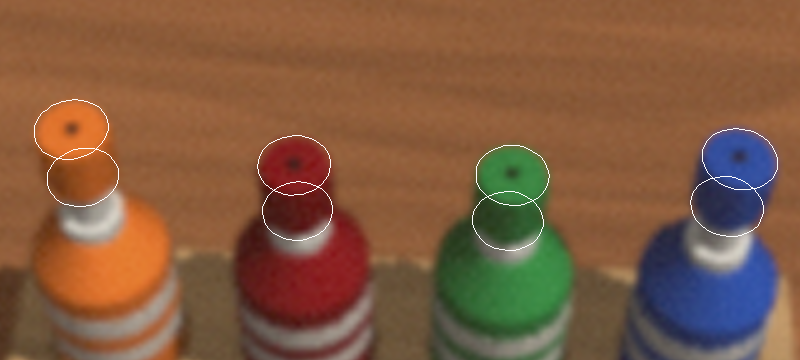

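View pics/top_ov.png

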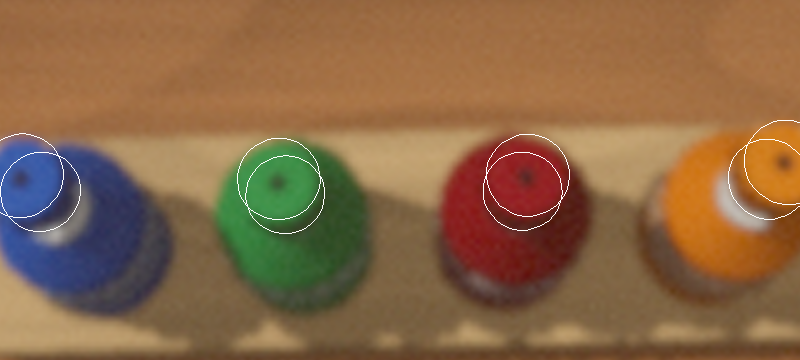

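```bash
python3 - <<'E'
from h import *
grip(0.0,20)
robot.movep([585,-95.2,260],rot(0))
o=robot.observe();print(o["t"],o["tcp_pos"],o["contact_force"],o["grip_width"])
cv2.imwrite("pics/s1.png",viewer.read_camera("scene")[:,:,::-1]);cv2.imwrite("pics/w1.png",viewer.read_camera("wrist")[:,:,::-1])
robot.servo_line([585,-95.2,202],feed=100)
f0=robot.observe()["contact_force"]
for z in (196,190,184,181,179.5,178.5):
    robot.servo_line([585,-95.2,z],feed=30)
    o=robot.observe();print(z,o["t"],o["tcp_pos"].round(1),(o["contact_force"]-f0).round(1))
    if o["contact_force"][2]-f0[2]>25: break
E
```

```text
4.7083 [585.24672018 -94.01430167 259.80364347] [ 0.09734002 -0.25846844  0.05430951] 0.007713959183759069
196 5.8917 [585.3 -95.2 196.3] [-0.3 -0.   1.9]
190 6.2417 [584.5 -95.  189.4] [-1.  -0.3 -0.1]
184 6.5917 [584.8 -95.2 183.6] [0.7 0.2 0.6]
181 6.8417 [584.9 -95.2 180.9] [-1.  -0.1 -0.2]
179.5 7.0917 [585.1 -95.2 180.4] [-2.5  0.3  5.7]
178.5 7.3417 [585.2 -95.3 180.4] [-4.3  1.6 12.7]
```

```bash
python3 - <<'E'
from h import *
robot.servo_line([585,-95.2,260],feed=150)
robot.movep([583,84.8,255],rot(0)); 
im=viewer.read_camera("scene");cv2.imwrite("pics/s2.png",cv2.resize(im[170:280,140:380],None,fx=3,fy=3)[:,:,::-1])
cv2.imwrite("pics/w2.png",viewer.read_camera("wrist")[:,:,::-1])
grip(0.65,25)
o=robot.observe();print(o["t"],o["tcp_pos"],o["grip_width"])
I=viewer.camera_info("scene");R=np.array(I["R"]);t=np.array(I["t"])
for n in ("orange_grip","green_grip"):
  for d in viewer.pinpoint(n,"scene")[:1]: print(n,d["confidence"],R.T@(np.array(d["at"])-t))
E
```

```text
9.8583 [582.99264732  84.83034445 255.00984451] 0.6473727216037324
orange_grip 0.78 [586.58562248 -94.81123528 164.47871892]
green_grip 0.74 [583.02636595  87.77347554 160.53345965]
```

View pics/s2.png

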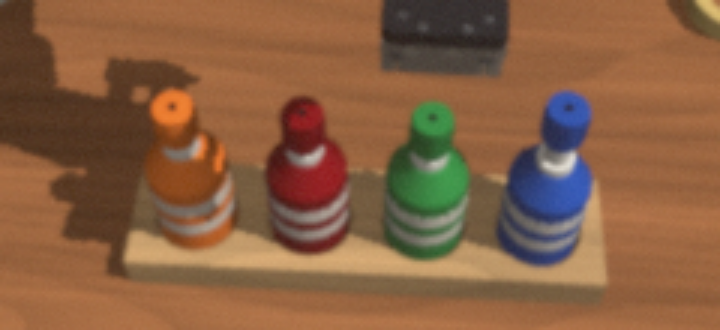

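View pics/w2.png

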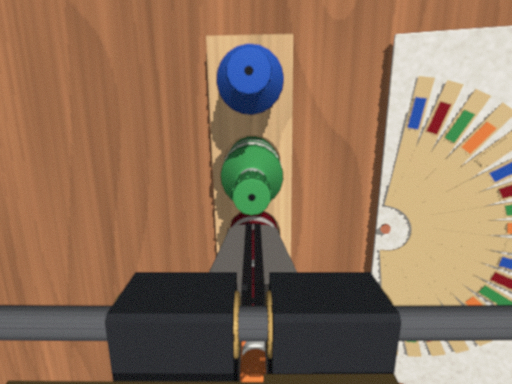

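```bash
python3 - <<'E'
from h import *
X,Y=583,85.3
robot.servo_line([X,Y,195],feed=120)
I=viewer.camera_info("wrist");im=viewer.read_camera("wrist").copy()
th=np.linspace(0,2*np.pi,40)
cv2.polylines(im,[proj(I,np.c_[X+15*np.cos(th),Y+15*np.sin(th),0*th+180]).astype(int)],True,(255,255,255),1)
cv2.imwrite("pics/w3.png",im[:,:,::-1])
o=robot.observe();print(o["t"],o["tcp_pos"],o["contact_force"],o["grip_width"])
E
```

```text
10.6583 [583.63821041  85.16849111 195.74609935] [0.88723738 0.1593725  0.20578499] 0.6500828285747934
```

View pics/w3.png

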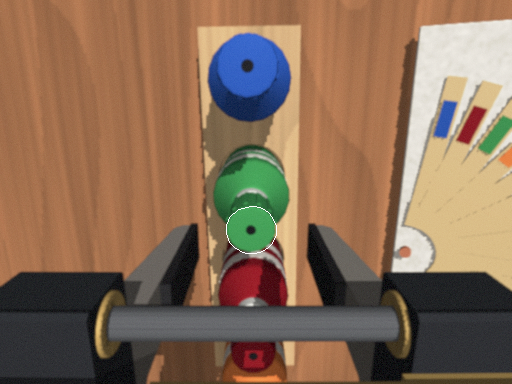

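The wrist picture shows the green cap top at (251,230) exactly inside the predicted circle and midway between the fingers, with the blue cap at (248,65) clear of them.

```bash
python3 - <<'E'
from h import *
X,Y=583,85.3
robot.servo_line([X,Y,148],feed=80)
o=robot.observe();print(o["t"],o["tcp_pos"].round(1),o["contact_force"].round(1))
grip(0.0,25)
o=robot.observe();print(o["t"],o["tcp_pos"].round(1),o["contact_force"].round(1),o["grip_width"]*92)
for z in (152,156,160,164,166,167):
    robot.servo_line([X,Y,z],feed=30)
    o=robot.observe();print(z,o["t"],o["tcp_pos"].round(1),o["contact_force"].round(1),(o["grip_width"]*92).round(1))
    if z>164 and abs(o["contact_force"][2])>12: break
im=viewer.read_camera("scene");cv2.imwrite("pics/s3.png",cv2.resize(im[170:280,140:380],None,fx=3,fy=3)[:,:,::-1])
E
```

```text
11.3917 [583.2  85.1 148. ] [ 0.3 -0.3  0.1]
11.95 [582.3  85.4 148.2] [-3.5  0.2  5. ] 29.482647787419292Traceback (most recent call last):
  File "<stdin>", line 9, in <module>
AttributeError: 'float' object has no attribute 'round'
```

```bash
python3 - <<'E'
from h import *
X,Y=583,85.3
for z in (152,156,160,164,166,167):
    robot.servo_line([X,Y,z],feed=30)
    o=robot.observe();print(z,o["t"],o["tcp_pos"].round(1),o["contact_force"].round(1),round(float(o["grip_width"]*92),1))
    if z>164 and abs(o["contact_force"][2])>12: break
im=viewer.read_camera("scene");cv2.imwrite("pics/s3.png",cv2.resize(im[170:280,140:380],None,fx=3,fy=3)[:,:,::-1])
E
```

```text
152 12.4833 [582.4  85.4 151.7] [-3.8 -0.  -0.9] 28.9
156 12.7667 [582.4  85.4 156.2] [-5.4  0.3  0.3] 29.3
160 13.05 [582.4  85.4 160.6] [-5.   1.4  2.1] 29.6
164 13.3333 [582.4  85.4 164.9] [-7.4 -0.2  2.6] 29.6
166 13.5833 [582.4  85.4 166.3] [-5.8  0.3  0.1] 29.7
167 13.8333 [582.3  85.4 166.4] [-3.3 -0.3 -8.7] 29.5
```

View pics/s3.png

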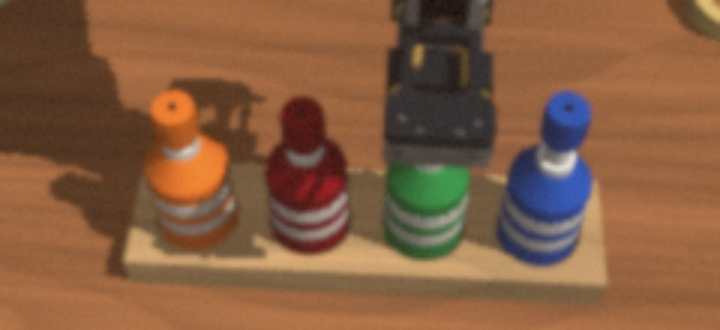

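```bash
python3 - <<'E'
from h import *
X,Y=582.6,85.3
grip(0.65)
robot.servo_line([X,Y,260],feed=100)
robot.movep([480,150,330],rot(0))
I=viewer.camera_info("scene");R=np.array(I["R"]);t=np.array(I["t"])
for c in ("scene","top"):
  im=viewer.read_camera(c);cv2.imwrite(f"pics/{c}4.png",(cv2.resize(im[170:280,140:380],None,fx=3,fy=3) if c=="scene" else im)[:,:,::-1])
for n in ("orange_grip","green_grip","blue_grip","crimson_grip"):
  for d in viewer.pinpoint(n,"scene")[:1]: print(n,d["confidence"],R.T@(np.array(d["at"])-t))
o=robot.observe();print(o["t"],o["tcp_pos"],o["contact_force"],o["grip_width"])
E
```

```text
orange_grip 0.83 [589.41197271 -95.01653878 163.90461544]
green_grip 0.84 [583.51742761  87.26939668 181.55998487]
blue_grip 0.62 [584.07594931 176.71550543 178.03270798]
crimson_grip 0.77 [581.40196462  -9.46373943 164.76965447]
16.4917 [480.48099294 149.04656726 329.28213104] [0.36069686 0.19810122 0.2500874 ] 0.6532543977752946
```

View pics/scene4.png

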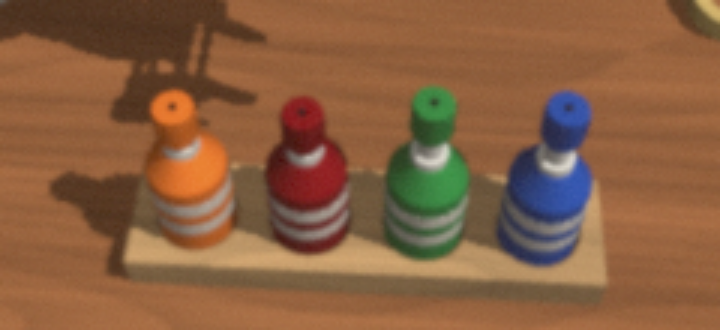

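The picture shows the green cap (434,105) up with its white neck exposed. Orange (172,105) and dark red (302,115) are down, and blue (568,105) is up.

```bash
python3 - <<'E'
from h import *
robot.hold(0.3); print(robot.observe()["t"],robot.observe()["joint_velocities"].round(3)); robot.job_done()
E
```

```text
16.7917 [-0.004 -0.003  0.001 -0.002 -0.    -0.001 -0.002]
the job is handed in; nothing more can be done
```

The orange cap is now shut and the green cap is open and let go. I did them in the order asked and handed the job in at 16.8 s of the 37 s allowed.

- **Orange:** I pushed it down with the closed fingertips until it stopped at 180.4 mm, with about 13 N of force.
- **Green:** I gripped it at 25 N with the jaws across the row and lifted it about 18 mm. The force then rose to about 9 N, which I took as the end stop. I released it and backed the arm clear.

**Last checks:** the final scene picture and network heights agree with what was asked. Orange is at 164 mm (shut), green 182 mm (open), blue 178 mm (still open) and dark red 165 mm (still shut). The network's sideways positions were up to about 5 mm off my fitted row, but all the heights were consistent. After backing off, the force on the tool was near zero, and no check failed.

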